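# Put the blue cutting dies back in their tray

### The arm

A 6-joint arm with a two-finger parallel gripper is mounted at the origin on the work surface. World frame = base frame: x ahead of the robot, y to its left, z up, the work surface at z = 0. Lengths are in mm, angles in rad, forces in N, time in s.
With the tool pointing down it reaches from about 300 to 1000 mm from the base axis. Payload 5.1 kg.
Tool frame: the origin (TCP) lies midway between the tips of the shut fingers; the grasp point (between the pads) lies 19 mm behind it (robot.grip_depth is the distance from the TCP to the grasp point, in mm); z points along the fingers, y is the line along which they close (so a half turn about z gives the same grasp; the last joint's range is limited). The gripper opens to 95 mm and grips with 3 to 60 N. Pads are 20 mm wide; open, the fingers measure 119 mm over their backs; the gripper's body (75 mm by 180 mm) begins 59 mm behind the grasp point.
Start: joints at [1.223, 0.124, 1.65, -0, 1.367, -0.083], TCP at [170.137, 627.326, 214.656] pointing down, gripper open.
Joint ranges: [-2.61, 2.61], [-1.02, 2.33], [0.03, 2.71], [-1.35, 4.49], [0.32, 2.68], [-2.91, 2.91]. Speed limits (rad/s): [2.57, 2.57, 3.14, 3.14, 3.14, 3.14].

### API

Orientations are given as a rotation vector (axis times angle).
In Python, from workcell import robot, imaging, job gives the robot as it stands.
- The arm moves only by the tool carry_out, never from a script. Its argument "rows" is a list of rows, each a list of 7 numbers: the shift along the world's x, y, z normalised to -1 to 1, where 1 is 80 mm, then the turn, a rotation vector about the world's x, y, z normalised to -1 to 1, where 1 is 180 degrees, then the opening, from 0 (shut) to 1 (fully open). A call has 1 to 10 rows; each row is the pose to reach, as a shift and turn from the pose commanded when the call began, turning the shorter way round; what a row does not reach only later rows make up. A row lasts 1/8 s, in which the tool goes at most 62.5 mm and 10.7 degrees, less where a joint would pass 70% of its speed; a pose out of reach is approached as far as the arm can. A call with a number of a shift or a turn outside -1 to 1 is refused whole. A call with a gripper value outside its range is refused whole. The fingers move at their own pace and stop on an object; "newtons" is the grip in N (left out, the last holds). Time passes only in rows, so rows that repeat a pose let the fingers close. It gives the time, the measured TCP pose, the force, the opening and the grip force at its end, in the units of the state.
- robot.state(): the state, without advancing time (a new reading comes with each control period).
- imaging.get_image(name): name is "side" or "top" or "wrist"; returns (picture, depth): 480x640x3 uint8, red, green, blue; 480x640 float32, mm along the optical axis (not along the pixel's ray), 0 where there is no reading.
- imaging.camera_model(name): a dict with "camera_matrix" (3x3 intrinsics, pixels), "origin" and "attitude" of the camera in the world. Camera axes: x right, y up, looking along -z (the intrinsics and any distortion apply to the point x, -y, -z); pixel columns grow to the right and rows downward; lengths in mm; the calibration is good to about 2 mm. The wrist camera is an equidistant fisheye: a pixel r from the principal point sees the ray r / f radians off the axis. A picture is of the moment at which its call begins: read the wrist's pose just before it. camera_model takes no time and is no camera call; for the wrist camera it gives the pose at the moment of the call.
- job.close_job(): hands the job in; it is judged then, once.
The state is a dict: "time": time; "q": joint angles; "qd": joint speeds; "tau": joint torques, N m; "ee_pos": TCP position; "ee_rot": TCP orientation; "contact_force": force on the tool from outside, world axes, zero at the start; "ft_torque": the same for the moment, N m; "grip_width": finger opening in mm; "grasp_force": force on a finger pad.
Only numpy, scipy, OpenCV 4.12 (cv2) and the standard library are available. Lean on these libraries where they do the work, as an engineer would, in place of code of your own. Each camera call takes 0.05 s, during which the arm holds its last target. There are 200 camera calls.

### The job

Put the four blue hand dies away in the wooden die tray: stand each one upright, cutting edge down, on the cork pad that carries its own black shape, centred on that shape and lined up with it, and let go. Lower each die onto its pad rather than dropping it, since the edges chip. The two red dies belong to another set: leave them standing where they are on the cutting board.

Things in the scene. Friction and masses are not known exactly. Their poses are not given: they have to be found in the camera images.
- blue_round: Blue-painted hand cutting die, outline round, 64 mm across. Hollow steel strip 28 mm high, stands on its cutting edge on a 10 mm white board; 0.3 to 0.6 kg. Amid it a 22 x 22 mm square post (faces square to the die's x and y) rises to 80 mm above the edge, the place to grip, 40 to 80 mm up; strap below it to 36 mm. Origin: centre of the underside, z up.
- blue_oval: Blue-painted hand cutting die, outline oval, 84 mm long (its x) by 54 mm wide (its y). Built like blue_round: same 22 mm square post to 80 mm, same strap, origin centre of the underside, z up.
- blue_rect: Blue-painted hand cutting die, outline rectangular, 80 mm long (its x) by 48 mm wide (its y). Built like blue_round: same 22 mm square post to 80 mm, same strap, origin centre of the underside, z up.
- blue_diamond: Blue-painted hand cutting die, outline diamond (rhombus), 92 mm from point to point along its x and 60 mm along its y. Built like blue_round: same 22 mm square post to 80 mm, same strap, origin centre of the underside, z up.
- red_oval: Red-painted die of another set, not to be handled; otherwise the same as the blue one: outline oval, 84 mm long (its x) by 54 mm wide (its y), post 22 mm square to 80 mm. Origin centre of the underside.
- red_rect: Red-painted die of another set, not to be handled; otherwise the same as the blue one: outline rectangular, 80 mm long (its x) by 48 mm wide (its y), post 22 mm square to 80 mm. Origin centre of the underside.
- pad_round: Fixed cork pad, 110 mm square, in the die tray, a flat black shape of the round die centred on it. Origin: centre of its top, on which the die stands, 11 mm above the bench; z up, x along the shape's long way. The four pads lie level, 2 by 2, 116 mm apart, in a 250 mm square tray; its rim is 13 mm higher than the pads, 59 mm from the nearest pad centres.
- pad_oval: Fixed cork pad, 110 mm square, in the die tray, a flat black shape of the oval die centred on it. Origin: centre of its top, on which the die stands, 11 mm above the bench; z up, x along the shape's long way.
- pad_rect: Fixed cork pad, 110 mm square, in the die tray, a flat black shape of the rect die centred on it. Origin: centre of its top, on which the die stands, 11 mm above the bench; z up, x along the shape's long way.
- pad_diamond: Fixed cork pad, 110 mm square, in the die tray, a flat black shape of the diamond die centred on it. Origin: centre of its top, on which the die stands, 11 mm above the bench; z up, x along the shape's long way.
Not all that is in view belongs to the job. What is shaped like the blue_rect but orange or turquoise is not meant.

How it is judged (in metres and radians):
At the end, for the whole second after the job is handed in: Each blue die upright (0.1 rad) and at rest on its own pad, centre within 12 mm of the pad's centre, underside within 5 mm of the cork; oval, rectangle and diamond within 0.26 rad of their drawn shape, either way round. Both red dies upright, within 25 mm of their start (horizontal distance between blue_round and pad_round below 0.012 m and z of blue_round in the frame of pad_round between -0.004 and 0.005 m and angle between each of blue_round, blue_oval, blue_rect, blue_diamond, red_oval, red_rect's own z axis and vertical below 0.1 rad and linear speed of each of blue_round, blue_oval, blue_rect, blue_diamond below 0.02 m/s and horizontal distance between blue_oval and pad_oval below 0.012 m and z of blue_oval in the frame of pad_oval between -0.004 and 0.005 m and angle between the x axis of blue_oval and the x axis of pad_oval, either way round below 0.26 rad and horizontal distance between blue_rect and pad_rect below 0.012 m and z of blue_rect in the frame of pad_rect between -0.004 and 0.005 m and angle between the x axis of blue_rect and the x axis of pad_rect, either way round below 0.26 rad and horizontal distance between blue_diamond and pad_diamond below 0.012 m and z of blue_diamond in the frame of pad_diamond between -0.004 and 0.005 m and angle between the x axis of blue_diamond and the x axis of pad_diamond, either way round below 0.26 rad and distance of each of red_oval, red_rect from where it was at the start of the episode below 0.025 m); the robot touches nothing.
It fails at once if a blue die is dropped or thrown: faster than 0.8 m/s (a fall of more than 3 cm) with no finger on it ((linear speed of blue_round above 0.8 m/s and contact force between blue_round and the fingers below 0.05 N) or (linear speed of blue_oval above 0.8 m/s and contact force between blue_oval and the fingers below 0.05 N) or (linear speed of blue_rect above 0.8 m/s and contact force between blue_rect and the fingers below 0.05 N) or (linear speed of blue_diamond above 0.8 m/s and contact force between blue_diamond and the fingers below 0.05 N)).
It fails at once if a red die is moved more than 25 mm from where it stood (distance of any of red_oval, red_rect from where it was at the start of the episode above 0.025 m).
It also fails if it takes over 112 s, if anything falls off the work surface, if the arm or the gripper's body presses on something with over 40 N, if the wrist force passes 120 N, or if a joint passes its speed limit or range.

## Working session

There is one attempt and no reset: what is moved stays moved. The work goes in short steps, Python scripts to look and compute and a tool call to move; the robot and the scene stay as the last step left them, time stands still between calls to the robot, and variables do not carry over. Pictures are saved under pics/ and viewed, at most 14 in all, crops included, and the job is handed in when it is done.

Besides the shell and the picture viewer there is one more tool, called after "Emit:" by a JSON object that holds its "method" and its "body", one argument or row to a line. carry_out: Moves the arm, as the interface text tells. Scaled input: -1 to 1 covers 80 mm each way for a shift and 180 degrees each way for a turn. Its arguments: {"type":"object","properties":{"rows":{"type":"array","items":{"type":"array","items":{"type":"number","minimum":-1,"maximum":1}}},"newtons":{"type":"number"}},"required":["rows"]}

```bash
mkdir -p pics
cat > h.py <<'E'
import numpy as np, cv2
from workcell import robot, imaging, job
from scipy.spatial.transform import Rotation as R
def cam(n):
    m=imaging.camera_model(n); return m
def att(m):
    a=np.array(m["attitude"],float); return R.from_rotvec(a).as_matrix() if a.size==3 else a.reshape(3,3)
def ray(m,u,v,fish=False):
    K=np.array(m["camera_matrix"]); x=(u-K[0,2])/K[0,0]; y=(v-K[1,2])/K[1,1]
    if fish:
        r=np.hypot(x,y); s=np.sin(r)/r if r>1e-9 else 1; d=np.array([x*s,-y*s,-np.cos(r)])
    else: d=np.array([x,-y,-1.])
    return att(m)@d
def onplane(m,u,v,z,fish=False):
    d=ray(m,u,v,fish); o=np.array(m["origin"],float); return o+d*(z-o[2])/d[2]
E
python3 - <<'E'
from h import *
for n in ("top","side"):
    p,d=imaging.get_image(n); cv2.imwrite(f"pics/{n}0.png",p[:,:,::-1]); np.savez(f"{n}0.npz",p=p,d=d)
for n in ("top","side","wrist"): print(n,imaging.camera_model(n))
print(robot.state())
E
```

```text
top {'camera_matrix': array([[469.81370143,   0.        , 323.80069931],
       [  0.        , 469.81370143, 241.78233034],
       [  0.        ,   0.        ,   1.        ]]), 'origin': array([ 281.37545794, -178.15521303, 1137.69219187]), 'attitude': array([ 0.11037873, -0.0990888 , -1.54152043])}
side {'camera_matrix': array([[523.57759542,   0.        , 309.57805778],
       [  0.        , 523.57759542, 237.42231083],
       [  0.        ,   0.        ,   1.        ]]), 'origin': array([-269.66044955, -995.46000599, 1099.66978955]), 'attitude': array([ 0.77651305, -0.2766152 , -0.62834909])}
wrist {'camera_matrix': array([[371.64829954,   0.        , 318.81021533],
       [  0.        , 371.64829954, 246.31619308],
       [  0.        ,   0.        ,   1.        ]]), 'origin': array([100.19848317, 645.23345693, 383.45102001]), 'attitude': array([-0.22526734, -0.16967744,  1.29865053])}
{'time': 0.1, 'q': array([ 1.22341772e+00,  1.24410731e-01,  1.65150619e+00, -3.72101797e-05,
        1.36751245e+00, -8.26230078e-02]), 'qd': array([ 5.66151301e-04, -1.40560815e-04, -4.07597209e-03, -4.04772818e-04,
        4.33712513e-05, -3.50137665e-04]), 'tau': array([ 8.02409249e-04, -4.18878794e+01, -3.61096537e+01,  7.76755647e-02,
        4.61803854e-02, -6.29857595e-05]), 'ee_pos': array([169.94494086, 626.79725742, 213.54732063]), 'ee_rot': array([-4.14604616e-01, -3.11375353e+00,  2.83056863e-03]), 'contact_force': array([-0.23133516,  0.06468442, -0.25670459]), 'ft_torque': array([-0.02332394,  0.06749464,  0.04457397]), 'grasp_force': 0.0, 'grip_width': 95.04212626514682}
```

View pics/top0.png

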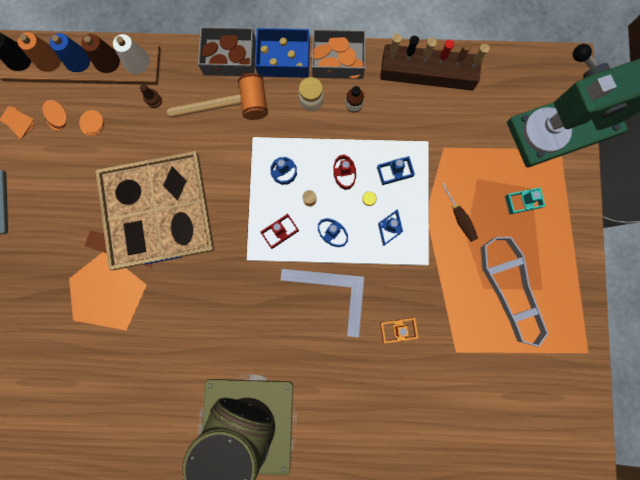

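View pics/side0.png

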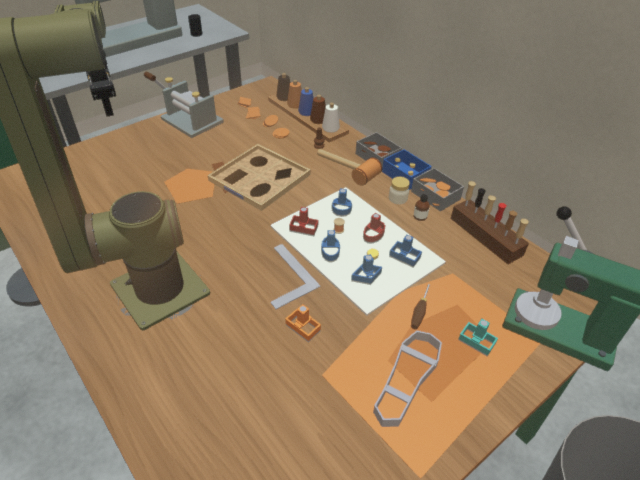

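Candidates in the top view:
- Blue: round (283,169), oval (333,232), rect (396,169) and diamond (391,227).
- Look-alikes: red oval (344,170), red rect (280,231), orange rect (400,330) and turquoise rect (525,200). The blue bin (283,52) and blue bottle (68,52) are also not meant.

I choose the four blue dies on the white board. The pads are round (128,192), diamond (175,183), rect (134,237) and oval (182,229).

```bash
cat > m.py <<'E'
from h import *
f=np.load("top0.npz"); p=f["p"]; d=f["d"]; m=imaging.camera_model("top")
hsv=cv2.cvtColor(p,cv2.COLOR_RGB2HSV)
def comp(mask,z,box,amin):
    u0,v0,u1,v1=box; mk=np.zeros_like(mask); mk[v0:v1,u0:u1]=mask[v0:v1,u0:u1]
    mk=cv2.morphologyEx(mk,cv2.MORPH_CLOSE,np.ones((3,3)))
    for c in cv2.findContours(mk,cv2.RETR_EXTERNAL,cv2.CHAIN_APPROX_NONE)[0]:
        if cv2.contourArea(c)<amin: continue
        P=np.array([onplane(m,u,v,z)[:2] for u,v in c[:,0]],np.float32)
        r=cv2.minAreaRect(P); M=cv2.moments(P.reshape(-1,1,2)); e=cv2.fitEllipse(P)
        th=.5*np.arctan2(2*M['mu11'],M['mu20']-M['mu02'])
        print(c[:,0].mean(0).round(),"rect",np.round(r[0]),np.round(r[1]),round(r[2]),"cen",round(M['m10']/M['m00'],1),round(M['m01']/M['m00'],1),"pca deg",round(np.degrees(th),1),"ell",np.round(e[0]),np.round(e[1]),"area",M['m00'])
H,S,V=[hsv[:,:,i].astype(int) for i in range(3)]
blue=((H>95)&(H<130)&(S>90)).astype(np.uint8)*255
red=(((H<8)|(H>172))&(S>120)).astype(np.uint8)*255
blk=(V<45).astype(np.uint8)*255
print("blue z=38");comp(blue,38,(248,135,430,268),200)
print("red");comp(red,38,(248,135,430,268),200)
print("pads z=11");comp(blk,11,(105,160,205,262),200)
for n,(u,v) in dict(round=(284,167),oval=(334,230),rect=(397,167),dia=(391,227)).items():
    print(n,d[v-3:v+4,u-3:u+4].min())
cv2.imwrite("pics/c1.png",cv2.resize(p[138:266,250:430,::-1],None,fx=4.4,fy=4.4,interpolation=cv2.INTER_CUBIC))
E
python3 m.py
```

```text
blue z=38
[332. 232.] rect [ 453. -188.] [79. 54.] 46 cen 453.0 -188.1 pca deg 50.7 ell [ 453. -188.] [52. 80.] area 3282.5657911263406
[390. 227.] rect [ 469. -325.] [74. 52.] 13 cen 468.9 -324.6 pca deg -20.2 ell [ 469. -325.] [50. 76.] area 2724.55177519843
[283. 170.] rect [602. -66.] [65. 60.] 2 cen 601.3 -65.6 pca deg 18.1 ell [601. -66.] [60. 66.] area 3095.79378453712
[396. 170.] rect [ 609. -336.] [51. 81.] 17 cen 608.6 -336.4 pca deg -71.7 ell [ 609. -336.] [55. 95.] area 3789.1283802501857
red
[279. 231.] rect [453. -62.] [48. 78.] 36 cen 452.6 -61.9 pca deg -54.5 ell [453. -62.] [53. 93.] area 3514.1333104537043
[344. 172.] rect [ 602. -213.] [82. 51.] 1 cen 601.4 -213.3 pca deg 10.0 ell [ 601. -213.] [51. 82.] area 3267.387889313046
pads z=11
[135. 237.] rect [431. 292.] [76. 42.] 13 cen 431.3 291.6 pca deg 12.7 ell [432. 292.] [46. 92.] area 2946.0099948192947
[182. 228.] rect [457. 178.] [77. 49.] 4 cen 457.2 178.7 pca deg 12.8 ell [457. 179.] [48. 77.] area 2877.821225991007
[128. 192.] rect [544. 317.] [59. 58.] 29 cen 544.5 317.3 pca deg 77.1 ell [545. 317.] [58. 58.] area 2619.047421740368
[174. 183.] rect [570. 204.] [70. 45.] 45 cen 570.2 204.4 pca deg 13.3 ell [570. 204.] [44. 69.] area 2094.585667122621
round 0.0
oval 1055.05
rect 1078.448
dia 1059.4568
```

View pics/c1.png

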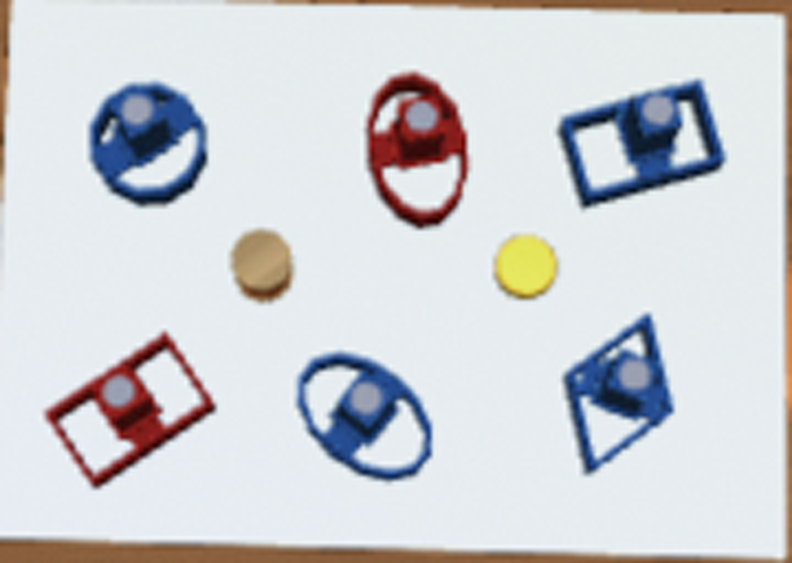

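Emit:
{"method": "carry_out", "body": {
  "rows": [
    [0.5,-1,0.5,0,0,0,1],
    [0.5,-1,0.5,0,0,0,1]
  ]
}}

```text
time: 0.35
ee_pos: [210.7, 546.0, 254.8]
ee_rot: [0.415, 3.114, -0.001]
contact_force: [0.4, -0.3, 0.5]
grip_width: 95.2
grasp_force: 0.0
```

Emit:
{"method": "carry_out", "body": {
  "rows": [
    [0.5,-1,0,0,0,0,1],
    [0.5,-1,0,0,0,0,1]
  ]
}}

```text
time: 0.6
ee_pos: [250.9, 465.2, 254.5]
ee_rot: [0.417, 3.114, -0.001]
contact_force: [0.2, 0.1, -0.0]
grip_width: 95.1
grasp_force: 0.0
```

The crop shows all four blue dies with grey post tops: round (137,110), rect (657,111), oval (366,398) and diamond (633,375). The shapes match the descriptions. Next I go over the tray and take one close look.

Emit:
{"method": "carry_out", "body": {
  "rows": [
    [1,-0.9,0,0,0,0,1],
    [1,-0.9,0,0,0,0,1]
  ]
}}

```text
time: 0.85
ee_pos: [331.0, 393.7, 254.3]
ee_rot: [0.415, 3.114, -0.001]
contact_force: [-0.4, 0.1, -0.2]
grip_width: 95.0
grasp_force: 0.0
```

Emit:
{"method": "carry_out", "body": {
  "rows": [
    [1,-0.9,0,0,0,0,1],
    [1,-0.9,0,0,0,0,1]
  ]
}}

```text
time: 1.1
ee_pos: [411.3, 321.5, 254.2]
ee_rot: [-0.416, -3.114, 0.001]
contact_force: [0.2, -0.6, -0.2]
grip_width: 95.0
grasp_force: 0.0
```

Emit:
{"method": "carry_out", "body": {
  "rows": [
    [1,-0.9,0,0,0,0,1],
    [1,-0.9,0,0,0,0,1],
    [1,-0.9,0,0,0,0,1]
  ]
}}

```text
time: 1.48
ee_pos: [491.5, 249.2, 253.8]
ee_rot: [-0.421, -3.112, 0.001]
contact_force: [-0.2, 0.4, 1.2]
grip_width: 95.3
grasp_force: 0.0
```

```bash
cat > w.py <<'E'
from h import *
import sys
n=sys.argv[1]; m=imaging.camera_model("wrist"); s=robot.state(); p,d=imaging.get_image("wrist")
cv2.imwrite(f"pics/{n}.png",p[:,:,::-1]); np.savez(n+".npz",p=p,o=m["origin"],a=m["attitude"],K=m["camera_matrix"])
print(s["ee_pos"],s["ee_rot"],m["origin"],s["time"])
E
python3 w.py tray
```

```text
[491.48736678 249.24188962 253.84578584] [-4.21417366e-01 -3.11206872e+00  1.37706011e-03] [421.91870189 267.80813113 423.84700953] 1.475
```

Emit:
{"method": "carry_out", "body": {
  "rows": [
    [0,-1,0,0,0,0,0.6],
    [0,-1,0,0,0,0,0.6]
  ]
}}

```text
time: 1.78
ee_pos: [489.1, 170.6, 254.4]
ee_rot: [-0.415, -3.113, 0.0]
contact_force: [0.5, 0.9, -0.0]
grip_width: 80.4
grasp_force: 0.0
```

Emit:
{"method": "carry_out", "body": {
  "rows": [
    [0,-1,0,0,0,0,0.6],
    [0,-1,0,0,0,0,0.6]
  ]
}}

```text
time: 2.02
ee_pos: [489.6, 90.4, 254.7]
ee_rot: [0.417, 3.114, 0.001]
contact_force: [0.9, 0.2, 0.3]
grip_width: 60.9
grasp_force: 0.0
```

Emit:
{"method": "carry_out", "body": {
  "rows": [
    [0.2,-1,0,0,0,0,0.6],
    [0.2,-1,0,0,0,0,0.6]
  ]
}}

```text
time: 2.28
ee_pos: [506.3, 10.5, 254.7]
ee_rot: [0.417, 3.114, 0.001]
contact_force: [0.2, 0.3, 0.4]
grip_width: 57.5
grasp_force: 0.0
```

Emit:
{"method": "carry_out", "body": {
  "rows": [
    [0.3,-1,0,0,0,0,0.6],
    [0.3,-1,0,0,0,0,0.6]
  ]
}}

```text
time: 2.52
ee_pos: [530.7, -69.5, 254.5]
ee_rot: [-0.417, -3.114, -0.001]
contact_force: [-0.4, 0.2, 0.0]
grip_width: 57.2
grasp_force: 0.0
```

Emit:
{"method": "carry_out", "body": {
  "rows": [
    [0.3,-1,0,0,0,0,0.6],
    [0.3,-1,0,0,0,0,0.6],
    [0.3,-1,0,0,0,0,0.6]
  ]
}}

```text
time: 2.9
ee_pos: [554.4, -148.3, 254.2]
ee_rot: [-0.416, -3.113, -0.002]
contact_force: [-0.8, 0.3, -1.3]
grip_width: 56.8
grasp_force: 0.0
```

```bash
python3 w.py board
```

```text
[ 554.38273655 -148.30396068  254.21156957] [-4.15948598e-01 -3.11288518e+00 -2.03365211e-03] [ 484.67970756 -130.34899061  424.21922676] 2.9
```

View pics/tray.png

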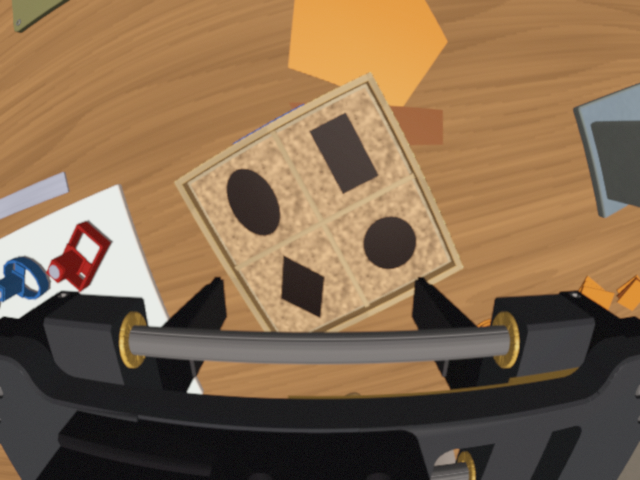

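View pics/board.png

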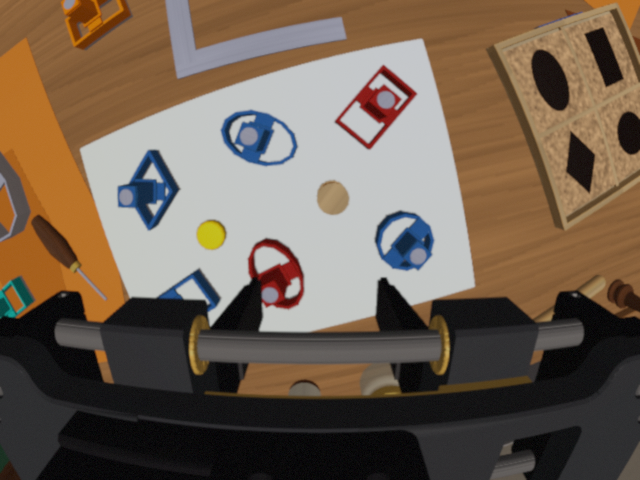

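The tray view shows the pads: oval (253,201), rect (343,153), round (389,242) and diamond (302,287). The board view shows post tops: oval (249,136), diamond (128,196), round (417,256).

```bash
cat > a.py <<'E'
from h import *
T=imaging.camera_model("top")
def W(n): f=np.load(n+".npz"); return dict(origin=f["o"],attitude=f["a"],camera_matrix=f["K"]),f["p"]
B,pb=W("board"); Tr,pt=W("tray")
print("post tops z=90")
for n,c,w in [("round",(137,110),(417,256)),("oval",(366,398),(249,136)),("dia",(633,375),(128,195)),("rect",(657,111),None)]:
    print(n,onplane(T,250+c[0]/4.4,138+c[1]/4.4,90).round(1)[:2], onplane(B,*w,90,True).round(1)[:2] if w else "")
def an(P): P=np.array(P); d=P[1]-P[0]; return round(np.degrees(np.arctan2(d[1],d[0])),1)
g=lambda u,v,z=38:onplane(B,u,v,z,True)[:2]
print("dia long",an([g(152,150),g(152,229)]),"centre",(g(152,150)+g(152,229))/2,"short",an([g(117,186),g(180,187)]))
hsv=cv2.cvtColor(pb,cv2.COLOR_RGB2HSV); H,S,V=[hsv[:,:,i].astype(int) for i in range(3)]
def run(p,mask,m,z,box,amin):
    u0,v0,u1,v1=box; mk=np.zeros_like(mask); mk[v0:v1,u0:u1]=mask[v0:v1,u0:u1]
    for c in cv2.findContours(cv2.morphologyEx(mk,cv2.MORPH_CLOSE,np.ones((3,3))),cv2.RETR_EXTERNAL,cv2.CHAIN_APPROX_NONE)[0]:
        if cv2.contourArea(c)<amin: continue
        P=np.array([onplane(m,u,v,z,True)[:2] for u,v in c[:,0]],np.float32)
        r=cv2.minAreaRect(P); M=cv2.moments(P.reshape(-1,1,2)); th=.5*np.arctan2(2*M['mu11'],M['mu20']-M['mu02'])
        e=cv2.fitEllipse(P)
        print(c[:,0].mean(0).round(),"rect",np.round(r[0],1),np.round(r[1]),round(r[2],1),"cen",round(M['m10']/M['m00'],1),round(M['m01']/M['m00'],1),"pca",round(np.degrees(th),1),"ell",np.round(e[1]),round(e[2]-90,1))
run(pb,((H>95)&(H<130)&(S>90)).astype(np.uint8)*255,B,38,(90,80,470,300),500)
gr=cv2.cvtColor(pt,cv2.COLOR_RGB2GRAY)
run(pt,(gr<70).astype(np.uint8)*255,Tr,11,(190,80,455,322),500)
cv2.imwrite("pics/c2.png",cv2.resize(np.hstack([pb[205:275,370:440],pb[100:170,220:290+10][:, :70],pb[145:215+20,110:180][:70]])[:,:,::-1],None,fx=3.7,fy=3.7,interpolation=cv2.INTER_CUBIC))
E
python3 a.py
```

```text
post tops z=90
round [602.8 -65.5] [605.1 -65. ]
oval [ 453.3 -189. ] [ 455.8 -187. ]
dia [ 468.8 -325.8] [ 470.8 -321.8]
rect [ 609.2 -337.4] 
dia long -19.5 centre [ 472.73732858 -320.18784427] short 71.3
[404. 241.] rect [603.7 -65.1] [65. 63.] 66.7 cen 603.7 -65.0 pca 28.2 ell [61. 67.] 28.0
[147. 190.] rect [ 473.2 -324.7] [64. 79.] 27.0 cen 471.4 -324.5 pca -42.7 ell [66. 81.] -46.2
[259. 138.] rect [ 455.8 -187.2] [81. 53.] 44.1 cen 455.6 -187.2 pca 52.7 ell [52. 81.] 52.7
[430. 304.] rect [634.1 359.7] [62. 58.] 72.0 cen 638.6 353.7 pca 31.7 ell [48. 74.] 30.4
[209. 303.] rect [557.5  83.4] [50. 61.] 74.7 cen 563.3 85.2 pca -49.6 ell [45. 69.] -46.8
[302. 286.] rect [571.4 205.1] [71. 47.] 46.0 cen 571.5 205.2 pca 13.0 ell [46. 71.] 12.6
[389. 242.] rect [546.2 318.1] [60. 59.] 75.2 cen 546.2 318.3 pca -45.8 ell [60. 60.] -48.4
[253. 202.] rect [458.6 179.4] [80. 51.] 9.3 cen 458.6 179.6 pca 12.4 ell [50. 80.] 12.3
[343. 153.] rect [433.1 292.7] [76. 42.] 12.3 cen 433.4 292.7 pca 13.1 ell [47. 91.] 12.8
```

View pics/c2.png

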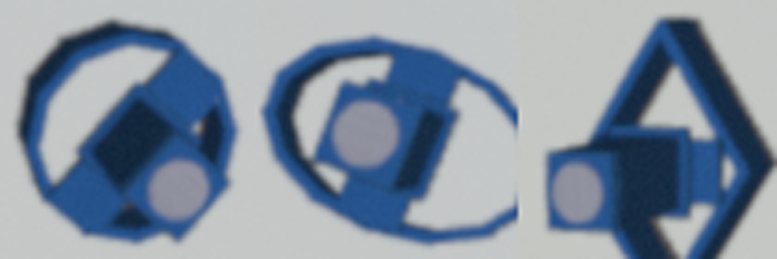

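The posts agree between the two cameras to 2–4 mm. Post yaw mod 90° is 31 for round (from its strap), 52 for oval, −19.5 for diamond and 107.5 for rect. The tray is at 12.8°. Round goes first.

Emit:
{"method": "carry_out", "body": {
  "rows": [
    [0.62,0.54,-0.5,0,0,-0.244,0.6],
    [0.62,0.54,-0.5,0,0,-0.244,0.6],
    [0.62,0.54,-0.5,0,0,-0.244,0.6],
    [0.62,0.54,-0.5,0,0,-0.244,0.6],
    [0.62,0.54,-0.5,0,0,-0.244,0.6],
    [0.62,0.54,-0.5,0,0,-0.244,0.6]
  ]
}}

```text
time: 3.7
ee_pos: [603.6, -104.3, 214.9]
ee_rot: [1.544, 2.736, 0.0]
contact_force: [0.8, -0.5, 0.1]
grip_width: 57.2
grasp_force: 0.0
```

Emit:
{"method": "carry_out", "body": {
  "rows": [
    [0,0.5,-1,0,0,0,0.6],
    [0,0.5,-1,0,0,0,0.6],
    [0,0.5,-1,0,0,0,0.6]
  ]
}}

```text
time: 4.08
ee_pos: [601.8, -64.2, 132.0]
ee_rot: [-1.543, -2.731, 0.003]
contact_force: [0.7, -0.0, -0.3]
grip_width: 56.6
grasp_force: 0.0
```

Emit:
{"method": "carry_out", "body": {
  "rows": [
    [0,0,-1,0,0,0,0.6],
    [0,0,-1,0,0,0,0.6],
    [0,0,-1,0,0,0,0.6],
    [0,0,-1,0,0,0,0],
    [0,0,-1,0,0,0,0],
    [0,0,-1,0,0,0,0],
    [0,0,-1,0,0,0,0],
    [0,0,-1,0,0,0,0]
  ],
  "newtons": 40
}}

```text
time: 5.08
ee_pos: [604.5, -65.5, 55.5]
ee_rot: [1.548, 2.732, 0.001]
contact_force: [1.3, 0.4, 2.4]
grip_width: 21.9
grasp_force: 39.4
```

Emit:
{"method": "carry_out", "body": {
  "rows": [
    [0,0,0.5,0,0,0,0],
    [0,0,1,0,0,0,0],
    [0,0,1,0,0,0,0]
  ]
}}

```text
time: 5.45
ee_pos: [605.6, -65.8, 137.4]
ee_rot: [1.546, 2.728, 0.003]
contact_force: [0.3, -0.1, -4.2]
grip_width: 22.2
grasp_force: 39.4
```

Emit:
{"method": "carry_out", "body": {
  "rows": [
    [-0.14,0.48,0,0,0,0,0],
    [-0.14,0.96,0,0,0,0,0]
  ]
}}

```text
time: 5.7
ee_pos: [589.7, 11.9, 130.5]
ee_rot: [-1.548, -2.727, 0.004]
contact_force: [0.3, -0.8, -4.7]
grip_width: 21.6
grasp_force: 40.0
```

Emit:
{"method": "carry_out", "body": {
  "rows": [
    [-0.14,0.48,0,0,0,0,0],
    [-0.14,0.96,0,0,0,0,0]
  ]
}}

```text
time: 5.95
ee_pos: [578.3, 89.1, 130.4]
ee_rot: [-1.547, -2.728, 0.006]
contact_force: [0.7, 0.2, -3.8]
grip_width: 22.1
grasp_force: 40.0
```

Emit:
{"method": "carry_out", "body": {
  "rows": [
    [-0.14,0.48,0,0,0,0,0],
    [-0.14,0.96,0,0,0,0,0]
  ]
}}

```text
time: 6.2
ee_pos: [567.2, 165.6, 130.4]
ee_rot: [-1.547, -2.729, 0.007]
contact_force: [0.4, 0.4, -4.7]
grip_width: 21.9
grasp_force: 40.0
```

Emit:
{"method": "carry_out", "body": {
  "rows": [
    [-0.14,0.48,0,0,0,0,0],
    [-0.14,0.96,0,0,0,0,0]
  ]
}}

```text
time: 6.45
ee_pos: [556.0, 242.2, 130.3]
ee_rot: [-1.547, -2.73, 0.008]
contact_force: [0.9, -0.3, -4.4]
grip_width: 21.7
grasp_force: 40.0
```

Emit:
{"method": "carry_out", "body": {
  "rows": [
    [-0.16,0.48,0,0,0,0,0],
    [-0.16,0.95,0,0,0,0,0],
    [-0.16,0.95,0,0,0,0,0]
  ]
}}

```text
time: 6.82
ee_pos: [543.8, 319.1, 130.7]
ee_rot: [-1.543, -2.733, 0.007]
contact_force: [0.2, -0.9, -4.4]
grip_width: 21.8
grasp_force: 40.0
```

Emit:
{"method": "carry_out", "body": {
  "rows": [
    [0,0,-0.5,0,0,0,0],
    [0,0,-0.9,0,0,0,0],
    [0,0,-0.93,0,0,0,0],
    [0,0,-0.96,0,0,0,0],
    [0,0,-0.98,0,0,0,0],
    [0,0,-0.99,0,0,0,0],
    [0,0,-0.99,0,0,0,0]
  ]
}}

```text
time: 7.7
ee_pos: [546.3, 317.8, 55.9]
ee_rot: [1.549, 2.733, 0.001]
contact_force: [-0.4, -0.2, -4.8]
grip_width: 21.5
grasp_force: 40.0
```

Emit:
{"method": "carry_out", "body": {
  "rows": [
    [0,0,-0.01,0,0,0,0],
    [0,0,-0.02,0,0,0,0],
    [0,0,-0.02,0,0,0,0]
  ]
}}

```text
time: 8.07
ee_pos: [546.4, 317.9, 55.2]
ee_rot: [1.549, 2.733, 0.0]
contact_force: [-2.6, -0.8, 4.6]
grip_width: 21.8
grasp_force: 40.0
```

Emit:
{"method": "carry_out", "body": {
  "rows": [
    [0,0,0,0,0,0,0.6],
    [0,0,0,0,0,0,0.6],
    [0,0,0,0,0,0,0.6],
    [0,0,0.5,0,0,0,0.6],
    [0,0,1,0,0,0,0.6],
    [0,0,1,0,0,0,0.6]
  ]
}}

```text
time: 8.82
ee_pos: [548.8, 319.0, 138.7]
ee_rot: [1.547, 2.729, 0.011]
contact_force: [-0.6, -0.3, 0.5]
grip_width: 56.8
grasp_force: 0.0
```

Emit:
{"method": "carry_out", "body": {
  "rows": [
    [-0.16,-0.9,0,0,0,0.117,0.6],
    [-0.16,-0.9,0,0,0,0.117,0.6],
    [-0.16,-0.9,0,0,0,0.117,0.6]
  ]
}}

```text
time: 9.2
ee_pos: [532.7, 244.8, 132.5]
ee_rot: [-1.028, -2.967, 0.001]
contact_force: [0.1, 0.7, -0.0]
grip_width: 57.2
grasp_force: 0.0
```

Emit:
{"method": "carry_out", "body": {
  "rows": [
    [-0.16,-0.9,0,0,0,0,0.6],
    [-0.16,-0.9,0,0,0,0,0.6]
  ]
}}

```text
time: 9.45
ee_pos: [519.8, 172.4, 132.9]
ee_rot: [-1.03, -2.967, 0.001]
contact_force: [0.4, -0.0, 0.5]
grip_width: 57.2
grasp_force: 0.0
```

Emit:
{"method": "carry_out", "body": {
  "rows": [
    [-0.16,-0.9,0,0,0,0,0.6],
    [-0.16,-0.9,0,0,0,0,0.6]
  ]
}}

```text
time: 9.7
ee_pos: [507.5, 100.4, 133.4]
ee_rot: [-1.03, -2.968, 0.0]
contact_force: [-0.2, 0.2, 0.6]
grip_width: 57.4
grasp_force: 0.0
```

Emit:
{"method": "carry_out", "body": {
  "rows": [
    [-0.16,-0.9,0,0,0,0,0.6],
    [-0.16,-0.9,0,0,0,0,0.6]
  ]
}}

```text
time: 9.95
ee_pos: [495.0, 28.6, 133.7]
ee_rot: [1.03, 2.968, 0.001]
contact_force: [-0.5, -0.5, -0.8]
grip_width: 56.7
grasp_force: 0.0
```

Emit:
{"method": "carry_out", "body": {
  "rows": [
    [-0.16,-0.9,0,0,0,0,0.6],
    [-0.16,-0.9,0,0,0,0,0.6]
  ]
}}

```text
time: 10.2
ee_pos: [482.4, -43.3, 133.9]
ee_rot: [1.029, 2.968, 0.001]
contact_force: [0.1, 0.4, 0.7]
grip_width: 57.4
grasp_force: 0.0
```

Emit:
{"method": "carry_out", "body": {
  "rows": [
    [-0.16,-0.9,0,0,0,0,0.6],
    [-0.16,-0.9,0,0,0,0,0.6]
  ]
}}

```text
time: 10.45
ee_pos: [469.8, -115.3, 134.0]
ee_rot: [1.028, 2.968, 0.001]
contact_force: [0.1, 1.8, -0.3]
grip_width: 57.2
grasp_force: 0.0
```

Emit:
{"method": "carry_out", "body": {
  "rows": [
    [-0.17,-0.91,0,0,0,0,0.6],
    [-0.17,-0.91,0,0,0,0,0.6],
    [-0.17,-0.91,0,0,0,0,0.6]
  ]
}}

```text
time: 10.82
ee_pos: [456.3, -186.3, 133.7]
ee_rot: [-1.025, -2.969, -0.002]
contact_force: [0.0, 1.1, -0.0]
grip_width: 57.2
grasp_force: 0.0
```

```bash
python3 w.py oval1
python3 - <<'E'
from h import *
p,d=imaging.get_image("top"); cv2.imwrite("pics/t2.png",p[130:330,60:460,::-1].repeat(2,0).repeat(2,1)); print(1)
E
```

```text
[ 456.26137833 -186.32051143  133.65036561] [-1.02474122e+00 -2.96936793e+00 -1.76331203e-03] [ 399.37017326 -142.50816643  303.65224998] 10.825
1
```

View pics/oval1.png

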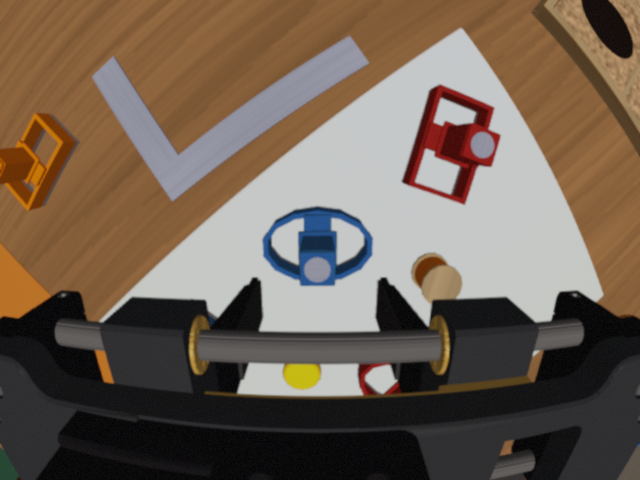

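View pics/t2.png

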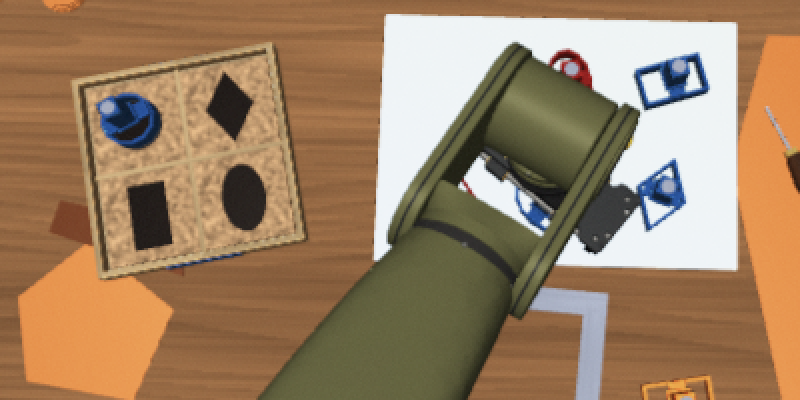

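Round stands centred on its pad. The oval is square between the fingers, post at (317,268). I grip and carry it.

Emit:
{"method": "carry_out", "body": {
  "rows": [
    [0,0,-0.99,0,0,0,0.6],
    [0,0,-0.99,0,0,0,0.6],
    [0,0,-0.99,0,0,0,0.6],
    [0,0,-0.99,0,0,0,0],
    [0,0,-0.99,0,0,0,0],
    [0,0,-0.99,0,0,0,0],
    [0,0,-0.99,0,0,0,0],
    [0,0,-0.99,0,0,0,0]
  ],
  "newtons": 40
}}

```text
time: 11.92
ee_pos: [456.0, -187.3, 55.2]
ee_rot: [1.024, 2.969, -0.0]
contact_force: [-0.4, -0.5, 3.0]
grip_width: 21.6
grasp_force: 40.0
```

Emit:
{"method": "carry_out", "body": {
  "rows": [
    [0,0,0.5,0,0,0,0],
    [0,0,1,0,0,0,0],
    [0,0,1,0,0,0,0]
  ]
}}

```text
time: 12.3
ee_pos: [457.6, -188.1, 137.2]
ee_rot: [1.022, 2.964, -0.002]
contact_force: [-0.1, -0.3, -4.0]
grip_width: 22.0
grasp_force: 40.0
```

Emit:
{"method": "carry_out", "body": {
  "rows": [
    [0,0,0.4,0,0,-0.218,0],
    [0,0,0.4,0,0,-0.218,0],
    [0,0,0.4,0,0,-0.218,0],
    [0,0,0.4,0,0,-0.218,0],
    [0,0,0.4,0,0,-0.218,0]
  ]
}}

```text
time: 12.92
ee_pos: [454.2, -186.3, 163.4]
ee_rot: [-1.957, -2.452, 0.001]
contact_force: [-0.5, -0.4, -3.5]
grip_width: 21.7
grasp_force: 40.0
```

Emit:
{"method": "carry_out", "body": {
  "rows": [
    [0,0.46,0,0,0,0,0],
    [0,0.92,0,0,0,0,0]
  ]
}}

```text
time: 13.18
ee_pos: [454.8, -112.6, 164.7]
ee_rot: [-1.959, -2.453, 0.001]
contact_force: [0.6, -0.6, -3.3]
grip_width: 21.5
grasp_force: 40.0
```

Emit:
{"method": "carry_out", "body": {
  "rows": [
    [0,0.46,0,0,0,0,0],
    [0,0.92,0,0,0,0,0]
  ]
}}

```text
time: 13.42
ee_pos: [454.7, -38.6, 164.8]
ee_rot: [-1.958, -2.454, 0.002]
contact_force: [0.6, 0.5, -3.7]
grip_width: 21.9
grasp_force: 40.0
```

Emit:
{"method": "carry_out", "body": {
  "rows": [
    [0,0.46,0,0,0,0,0],
    [0,0.92,0,0,0,0,0]
  ]
}}

```text
time: 13.68
ee_pos: [454.7, 34.9, 164.8]
ee_rot: [-1.958, -2.455, 0.002]
contact_force: [0.7, -0.8, -3.5]
grip_width: 22.0
grasp_force: 40.0
```

Emit:
{"method": "carry_out", "body": {
  "rows": [
    [0,0.46,0,0,0,0,0],
    [0,0.92,0,0,0,0,0]
  ]
}}

```text
time: 13.92
ee_pos: [454.7, 108.4, 164.8]
ee_rot: [-1.958, -2.455, 0.003]
contact_force: [1.3, -0.1, -4.0]
grip_width: 21.9
grasp_force: 40.0
```

Emit:
{"method": "carry_out", "body": {
  "rows": [
    [0.03,0.46,0,0,0,0,0],
    [0.03,0.9,0,0,0,0,0],
    [0.03,0.9,0,0,0,0,0]
  ]
}}

```text
time: 14.3
ee_pos: [457.1, 180.8, 164.8]
ee_rot: [-1.954, -2.458, 0.003]
contact_force: [0.3, 0.1, -4.3]
grip_width: 21.9
grasp_force: 40.0
```

Emit:
{"method": "carry_out", "body": {
  "rows": [
    [0,0,-0.4,0,0,0,0],
    [0,0,-0.4,0,0,0,0],
    [0,0,-0.4,0,0,0,0]
  ]
}}

```text
time: 14.68
ee_pos: [458.1, 178.8, 134.7]
ee_rot: [-1.962, -2.454, 0.001]
contact_force: [0.7, -0.7, -3.7]
grip_width: 21.7
grasp_force: 40.0
```

Emit:
{"method": "carry_out", "body": {
  "rows": [
    [0,0,-0.5,0,0,0,0],
    [0,0,-0.9,0,0,0,0],
    [0,0,-0.93,0,0,0,0],
    [0,0,-0.96,0,0,0,0],
    [0,0,-0.98,0,0,0,0],
    [0,0,-0.99,0,0,0,0],
    [0,0,-0.995,0,0,0,0],
    [0,0,-0.995,0,0,0,0]
  ]
}}

```text
time: 15.68
ee_pos: [458.9, 179.5, 56.2]
ee_rot: [1.961, 2.453, 0.002]
contact_force: [-0.7, 0.1, 1.1]
grip_width: 22.0
grasp_force: 40.0
```

Oval is in contact, so I release and go to the diamond.

Emit:
{"method": "carry_out", "body": {
  "rows": [
    [0,0,0,0,0,0,0.6],
    [0,0,0,0,0,0,0.6],
    [0,0,0,0,0,0,0.6],
    [0,0,0.5,0,0,0,0.6],
    [0,0,1,0,0,0,0.6],
    [0,0,1,0,0,0,0.6]
  ]
}}

```text
time: 16.42
ee_pos: [460.8, 180.1, 139.2]
ee_rot: [1.959, 2.45, 0.01]
contact_force: [-0.3, -0.4, 0.4]
grip_width: 57.0
grasp_force: 0.0
```

Emit:
{"method": "carry_out", "body": {
  "rows": [
    [0.02,-0.9,0,0,0,-0.179,0.6],
    [0.02,-0.9,0,0,0,-0.179,0.6],
    [0.02,-0.9,0,0,0,-0.179,0.6],
    [0.02,-0.9,0,0,0,-0.179,0.6]
  ]
}}

```text
time: 16.92
ee_pos: [459.1, 107.0, 133.8]
ee_rot: [-2.563, -1.815, 0.003]
contact_force: [-0.1, 0.4, -0.2]
grip_width: 57.1
grasp_force: 0.0
```

Emit:
{"method": "carry_out", "body": {
  "rows": [
    [0.02,-0.9,0,0,0,0,0.6],
    [0.02,-0.9,0,0,0,0,0.6]
  ]
}}

```text
time: 17.18
ee_pos: [461.0, 33.6, 134.4]
ee_rot: [-2.565, -1.814, 0.002]
contact_force: [0.7, 0.5, 0.0]
grip_width: 57.0
grasp_force: 0.0
```

Emit:
{"method": "carry_out", "body": {
  "rows": [
    [0.02,-0.9,0,0,0,0,0.6],
    [0.02,-0.9,0,0,0,0,0.6]
  ]
}}

```text
time: 17.42
ee_pos: [462.8, -38.5, 134.7]
ee_rot: [-2.566, -1.812, 0.001]
contact_force: [-0.1, 1.0, -0.0]
grip_width: 57.5
grasp_force: 0.0
```

Emit:
{"method": "carry_out", "body": {
  "rows": [
    [0.02,-0.9,0,0,0,0,0.6],
    [0.02,-0.9,0,0,0,0,0.6]
  ]
}}

```text
time: 17.68
ee_pos: [464.6, -110.1, 134.8]
ee_rot: [-2.566, -1.811, 0.0]
contact_force: [-0.0, 0.1, 0.5]
grip_width: 57.4
grasp_force: 0.0
```

Emit:
{"method": "carry_out", "body": {
  "rows": [
    [0.02,-0.9,0,0,0,0,0.6],
    [0.02,-0.9,0,0,0,0,0.6]
  ]
}}

```text
time: 17.92
ee_pos: [466.4, -181.7, 134.9]
ee_rot: [-2.566, -1.811, -0.0]
contact_force: [0.4, -0.3, -0.2]
grip_width: 56.8
grasp_force: 0.0
```

Emit:
{"method": "carry_out", "body": {
  "rows": [
    [0.02,-0.9,0,0,0,0,0.6],
    [0.02,-0.9,0,0,0,0,0.6]
  ]
}}

```text
time: 18.18
ee_pos: [468.2, -253.4, 134.9]
ee_rot: [-2.566, -1.812, -0.001]
contact_force: [-0.4, 0.2, 0.5]
grip_width: 57.1
grasp_force: 0.0
```

Emit:
{"method": "carry_out", "body": {
  "rows": [
    [0.03,-0.89,0,0,0,0,0.6],
    [0.03,-0.89,0,0,0,0,0.6],
    [0.03,-0.89,0,0,0,0,0.6]
  ]
}}

```text
time: 18.55
ee_pos: [470.4, -322.4, 134.5]
ee_rot: [-2.563, -1.813, -0.001]
contact_force: [0.0, 0.3, 0.4]
grip_width: 57.4
grasp_force: 0.0
```

```bash
python3 w.py dia1
```

```text
[ 470.39004022 -322.41180059  134.54700193] [-2.56347337e+00 -1.81303292e+00 -7.22724427e-04] [ 495.1548475  -254.95525156  304.56044172] 18.55
```

View pics/dia1.png

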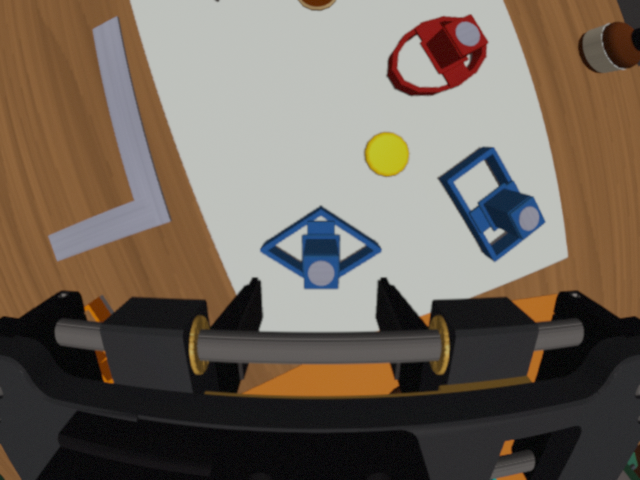

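The diamond is square between the fingers, post top at (320,271). The rect's post top is at (530,217). I check both numerically.

Run:
```python
from h import *
for n,L in (("dia1",[(320,271),(530,217)]),("oval1",[(317,269)])):
    f=np.load(n+".npz"); m=dict(origin=f["o"],attitude=f["a"],camera_matrix=f["K"])
    for q in L: print(n,q,onplane(m,*q,90,True).round(1))
f=np.load("dia1.npz"); m=dict(origin=f["o"],attitude=f["a"],camera_matrix=f["K"])
a,b=[onplane(m,*q,38,True) for q in ((465,165),(519,246))]; 
c=[onplane(m,*q,38,True) for q in ((441,180),(495,259))]
for a,b in ((a,b),c): print(np.degrees(np.arctan2(*(b-a)[[1,0]])))
```

```text
dia1 (320, 271) [ 471.4 -323.8   90. ]
dia1 (530, 217) [ 613.4 -336.3   90. ]
oval1 (317, 269) [ 455.1 -187.3   90. ]
-68.14952047405853
-69.0640338212955
```

Emit:
{"method": "carry_out", "body": {
  "rows": [
    [0,0,-1,0,0,0,0.6],
    [0,0,-1,0,0,0,0.6],
    [0,0,-1,0,0,0,0.6],
    [0,0,-1,0,0,0,0],
    [0,0,-1,0,0,0,0],
    [0,0,-1,0,0,0,0],
    [0,0,-1,0,0,0,0],
    [0,0,-1,0,0,0,0]
  ],
  "newtons": 40
}}

```text
time: 19.6
ee_pos: [470.5, -324.2, 55.7]
ee_rot: [2.565, 1.813, 0.0]
contact_force: [1.1, -0.2, 2.4]
grip_width: 21.9
grasp_force: 40.0
```

Emit:
{"method": "carry_out", "body": {
  "rows": [
    [0,0,0.5,0,0,0,0],
    [0,0,1,0,0,0,0],
    [0,0,1,0,0,0,0]
  ]
}}

```text
time: 19.98
ee_pos: [471.8, -325.3, 138.0]
ee_rot: [2.56, 1.81, 0.003]
contact_force: [0.1, 0.2, -2.5]
grip_width: 21.9
grasp_force: 40.0
```

Emit:
{"method": "carry_out", "body": {
  "rows": [
    [0,0,0.4,0,0,0.179,0],
    [0,0,0.4,0,0,0.179,0],
    [0,0,0.4,0,0,0.179,0],
    [0,0,0.4,0,0,0.179,0],
    [0,0,0.4,0,0,0.179,0]
  ]
}}

```text
time: 20.6
ee_pos: [469.4, -323.3, 165.0]
ee_rot: [-1.963, -2.449, -0.0]
contact_force: [-0.7, 0.3, -2.9]
grip_width: 21.9
grasp_force: 40.0
```

Emit:
{"method": "carry_out", "body": {
  "rows": [
    [0.09,0.48,0,0,0,0,0],
    [0.18,0.95,0,0,0,0,0]
  ]
}}

```text
time: 20.85
ee_pos: [484.3, -247.1, 166.2]
ee_rot: [-1.965, -2.45, -0.0]
contact_force: [1.7, -0.6, -2.8]
grip_width: 21.9
grasp_force: 40.0
```

Emit:
{"method": "carry_out", "body": {
  "rows": [
    [0.09,0.48,0,0,0,0,0],
    [0.18,0.95,0,0,0,0,0]
  ]
}}

```text
time: 21.1
ee_pos: [498.8, -170.5, 166.4]
ee_rot: [-1.964, -2.451, 0.0]
contact_force: [0.3, 0.9, -2.8]
grip_width: 22.1
grasp_force: 40.0
```

Emit:
{"method": "carry_out", "body": {
  "rows": [
    [0.09,0.48,0,0,0,0,0],
    [0.18,0.95,0,0,0,0,0]
  ]
}}

```text
time: 21.35
ee_pos: [513.2, -94.5, 166.4]
ee_rot: [-1.964, -2.451, 0.0]
contact_force: [0.4, -0.6, -3.6]
grip_width: 21.6
grasp_force: 40.0
```

Emit:
{"method": "carry_out", "body": {
  "rows": [
    [0.09,0.48,0,0,0,0,0],
    [0.18,0.95,0,0,0,0,0]
  ]
}}

```text
time: 21.6
ee_pos: [527.6, -18.6, 166.4]
ee_rot: [-1.964, -2.451, 0.0]
contact_force: [-0.8, -0.6, -3.8]
grip_width: 21.7
grasp_force: 40.0
```

Emit:
{"method": "carry_out", "body": {
  "rows": [
    [0.09,0.48,0,0,0,0,0],
    [0.18,0.95,0,0,0,0,0]
  ]
}}

```text
time: 21.85
ee_pos: [542.0, 57.4, 166.4]
ee_rot: [-1.964, -2.452, 0.001]
contact_force: [1.4, -1.5, -3.0]
grip_width: 21.7
grasp_force: 40.0
```

Emit:
{"method": "carry_out", "body": {
  "rows": [
    [0.09,0.48,0,0,0,0,0],
    [0.18,0.95,0,0,0,0,0]
  ]
}}

```text
time: 22.1
ee_pos: [556.4, 133.4, 166.3]
ee_rot: [-1.964, -2.452, 0.001]
contact_force: [0.8, -0.7, -4.4]
grip_width: 21.7
grasp_force: 40.0
```

Emit:
{"method": "carry_out", "body": {
  "rows": [
    [0.09,0.48,0,0,0,0,0],
    [0.185,0.91,0,0,0,0,0],
    [0.185,0.91,0,0,0,0,0]
  ]
}}

```text
time: 22.48
ee_pos: [571.2, 206.8, 166.2]
ee_rot: [-1.96, -2.455, 0.001]
contact_force: [0.3, -0.3, -3.9]
grip_width: 21.6
grasp_force: 40.0
```

Emit:
{"method": "carry_out", "body": {
  "rows": [
    [0,0,-0.4,0,0,0,0],
    [0,0,-0.4,0,0,0,0],
    [0,0,-0.4,0,0,0,0]
  ]
}}

```text
time: 22.85
ee_pos: [571.4, 204.3, 135.4]
ee_rot: [1.963, 2.453, -0.0]
contact_force: [0.9, 0.5, -2.6]
grip_width: 21.8
grasp_force: 40.0
```

Emit:
{"method": "carry_out", "body": {
  "rows": [
    [0,0,-0.5,0,0,0,0],
    [0,0,-0.9,0,0,0,0],
    [0,0,-0.93,0,0,0,0],
    [0,0,-0.96,0,0,0,0],
    [0,0,-0.98,0,0,0,0],
    [0,0,-0.99,0,0,0,0],
    [0,0,-0.995,0,0,0,0],
    [0,0,-0.995,0,0,0,0]
  ]
}}

```text
time: 23.85
ee_pos: [572.1, 205.1, 56.7]
ee_rot: [1.961, 2.453, 0.002]
contact_force: [-0.7, -0.1, 2.2]
grip_width: 21.8
grasp_force: 40.0
```

Diamond is down, so I release and go to the rect.

Emit:
{"method": "carry_out", "body": {
  "rows": [
    [0,0,0,0,0,0,0.6],
    [0,0,0,0,0,0,0.6],
    [0,0,0,0,0,0,0.6],
    [0,0,0.5,0,0,0,0.6],
    [0,0,1,0,0,0,0.6],
    [0,0,1,0,0,0,0.6]
  ]
}}

```text
time: 24.6
ee_pos: [574.1, 205.7, 140.2]
ee_rot: [1.958, 2.45, 0.011]
contact_force: [-0.7, -0.3, 0.0]
grip_width: 57.0
grasp_force: 0.0
```

Emit:
{"method": "carry_out", "body": {
  "rows": [
    [0.07,-0.97,0,0,0,0.032,0.6],
    [0.07,-0.97,0,0,0,0.032,0.6],
    [0.07,-0.97,0,0,0,0.032,0.6]
  ]
}}

```text
time: 24.98
ee_pos: [576.4, 126.6, 134.3]
ee_rot: [-1.838, -2.546, 0.001]
contact_force: [-1.3, 0.6, 0.2]
grip_width: 57.2
grasp_force: 0.0
```

Emit:
{"method": "carry_out", "body": {
  "rows": [
    [0.07,-0.97,0,0,0,0,0.6],
    [0.07,-0.97,0,0,0,0,0.6]
  ]
}}

```text
time: 25.22
ee_pos: [582.5, 48.8, 134.9]
ee_rot: [-1.838, -2.547, 0.0]
contact_force: [0.4, 0.0, 0.7]
grip_width: 57.1
grasp_force: 0.0
```

Emit:
{"method": "carry_out", "body": {
  "rows": [
    [0.07,-0.97,0,0,0,0,0.6],
    [0.07,-0.97,0,0,0,0,0.6]
  ]
}}

```text
time: 25.48
ee_pos: [588.3, -29.1, 135.1]
ee_rot: [-1.838, -2.547, -0.0]
contact_force: [-0.2, 1.0, -1.0]
grip_width: 56.9
grasp_force: 0.0
```

Emit:
{"method": "carry_out", "body": {
  "rows": [
    [0.07,-0.97,0,0,0,0,0.6],
    [0.07,-0.97,0,0,0,0,0.6]
  ]
}}

```text
time: 25.72
ee_pos: [594.0, -106.6, 135.2]
ee_rot: [-1.838, -2.547, -0.001]
contact_force: [0.4, 0.5, 1.2]
grip_width: 57.3
grasp_force: 0.0
```

Emit:
{"method": "carry_out", "body": {
  "rows": [
    [0.07,-0.97,0,0,0,0,0.6],
    [0.07,-0.97,0,0,0,0,0.6]
  ]
}}

```text
time: 25.98
ee_pos: [599.7, -184.1, 135.2]
ee_rot: [-1.838, -2.547, -0.001]
contact_force: [0.2, -0.3, 0.3]
grip_width: 57.2
grasp_force: 0.0
```

Emit:
{"method": "carry_out", "body": {
  "rows": [
    [0.07,-0.97,0,0,0,0,0.6],
    [0.07,-0.97,0,0,0,0,0.6]
  ]
}}

```text
time: 26.22
ee_pos: [605.4, -261.6, 135.2]
ee_rot: [-1.838, -2.548, -0.001]
contact_force: [-0.5, -0.2, 0.8]
grip_width: 56.9
grasp_force: 0.0
```

Emit:
{"method": "carry_out", "body": {
  "rows": [
    [0.076,-0.947,0,0,0,0,0.6],
    [0.076,-0.947,0,0,0,0,0.6],
    [0.076,-0.947,0,0,0,0,0.6],
    [0.076,-0.947,0,0,0,0,0.6]
  ]
}}

```text
time: 26.72
ee_pos: [611.2, -334.3, 135.2]
ee_rot: [-1.833, -2.55, -0.001]
contact_force: [0.1, 0.6, 0.5]
grip_width: 57.3
grasp_force: 0.0
```

```bash
python3 w.py rect1
```

```text
[ 611.24113453 -334.33910739  135.18424714] [-1.83316737e+00 -2.54996357e+00 -1.05053591e-03] [ 588.52409286 -266.41704017  305.17297613] 26.725
```

View pics/rect1.png

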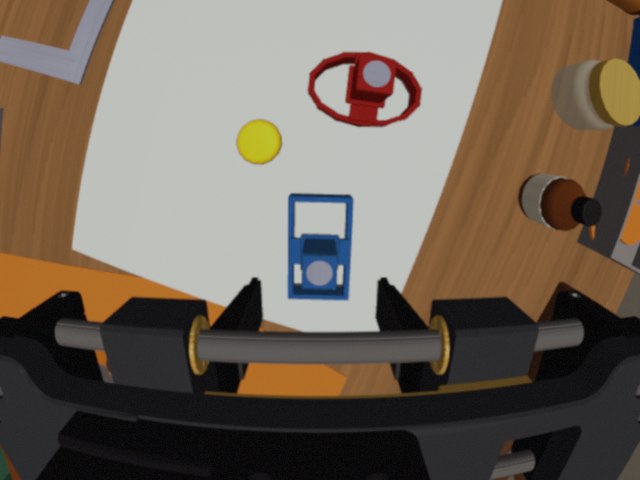

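The rect is centred and square, post top at (319,272).

Emit:
{"method": "carry_out", "body": {
  "rows": [
    [0,0,-1,0,0,0,0.6],
    [0,0,-1,0,0,0,0.6],
    [0,0,-1,0,0,0,0.6],
    [0,0,-1,0,0,0,0],
    [0,0,-1,0,0,0,0],
    [0,0,-1,0,0,0,0],
    [0,0,-1,0,0,0,0],
    [0,0,-1,0,0,0,0]
  ],
  "newtons": 40
}}

```text
time: 27.78
ee_pos: [611.5, -336.6, 56.2]
ee_rot: [1.835, 2.548, 0.0]
contact_force: [0.8, -0.2, 2.1]
grip_width: 21.9
grasp_force: 40.0
```

Emit:
{"method": "carry_out", "body": {
  "rows": [
    [0,0,0.5,0,0,0,0],
    [0,0,1,0,0,0,0],
    [0,0,1,0,0,0,0]
  ]
}}

```text
time: 28.15
ee_pos: [612.7, -337.6, 138.6]
ee_rot: [1.832, 2.544, 0.0]
contact_force: [1.0, -0.2, -5.4]
grip_width: 21.6
grasp_force: 40.0
```

Emit:
{"method": "carry_out", "body": {
  "rows": [
    [0,0,0.4,0,0,0.468,0],
    [0,0,0.4,0,0,0.468,0],
    [0,0,0.4,0,0,0.468,0],
    [0,0,0.4,0,0,0.468,0],
    [0,0,0.4,0,0,0.468,0],
    [0,0,0.4,0,0,0.468,0],
    [0,0,0.4,0,0,0.468,0],
    [0,0,0.4,0,0,0.468,0],
    [0,0,0.4,0,0,0.468,0]
  ]
}}

```text
time: 29.28
ee_pos: [609.5, -335.5, 163.4]
ee_rot: [0.345, -3.118, -0.006]
contact_force: [-0.3, -0.0, -5.2]
grip_width: 21.8
grasp_force: 40.0
```

Emit:
{"method": "carry_out", "body": {
  "rows": [
    [-0.14,0.49,0,0,0,0,0],
    [-0.28,0.985,0,0,0,0,0]
  ]
}}

```text
time: 29.52
ee_pos: [587.3, -256.6, 165.0]
ee_rot: [0.341, -3.12, -0.003]
contact_force: [0.3, 0.2, -4.3]
grip_width: 21.9
grasp_force: 40.0
```

Emit:
{"method": "carry_out", "body": {
  "rows": [
    [-0.14,0.49,0,0,0,0,0],
    [-0.28,0.985,0,0,0,0,0]
  ]
}}

```text
time: 29.78
ee_pos: [564.8, -177.3, 165.4]
ee_rot: [0.343, -3.12, -0.002]
contact_force: [1.6, 0.6, -5.2]
grip_width: 21.9
grasp_force: 40.0
```

Emit:
{"method": "carry_out", "body": {
  "rows": [
    [-0.14,0.49,0,0,0,0,0],
    [-0.28,0.985,0,0,0,0,0]
  ]
}}

```text
time: 30.02
ee_pos: [542.4, -98.6, 165.6]
ee_rot: [0.343, -3.12, -0.002]
contact_force: [0.8, 0.3, -4.7]
grip_width: 22.0
grasp_force: 40.0
```

Emit:
{"method": "carry_out", "body": {
  "rows": [
    [-0.14,0.49,0,0,0,0,0],
    [-0.28,0.985,0,0,0,0,0]
  ]
}}

```text
time: 30.28
ee_pos: [519.9, -19.9, 165.7]
ee_rot: [0.343, -3.121, -0.001]
contact_force: [0.9, 0.5, -4.1]
grip_width: 21.9
grasp_force: 40.0
```

Emit:
{"method": "carry_out", "body": {
  "rows": [
    [-0.14,0.49,0,0,0,0,0],
    [-0.28,0.985,0,0,0,0,0]
  ]
}}

```text
time: 30.52
ee_pos: [497.6, 58.7, 165.8]
ee_rot: [0.343, -3.121, -0.0]
contact_force: [-0.6, 0.0, -4.9]
grip_width: 21.9
grasp_force: 40.0
```

Emit:
{"method": "carry_out", "body": {
  "rows": [
    [-0.14,0.49,0,0,0,0,0],
    [-0.28,0.985,0,0,0,0,0]
  ]
}}

```text
time: 30.78
ee_pos: [475.2, 137.4, 165.8]
ee_rot: [0.343, -3.121, 0.0]
contact_force: [0.6, 0.8, -5.0]
grip_width: 22.0
grasp_force: 40.0
```

Emit:
{"method": "carry_out", "body": {
  "rows": [
    [-0.14,0.49,0,0,0,0,0],
    [-0.28,0.985,0,0,0,0,0]
  ]
}}

```text
time: 31.02
ee_pos: [452.8, 216.0, 165.8]
ee_rot: [0.343, -3.121, 0.001]
contact_force: [-0.0, -0.3, -4.6]
grip_width: 21.9
grasp_force: 40.0
```

Emit:
{"method": "carry_out", "body": {
  "rows": [
    [-0.14,0.49,0,0,0,0,0],
    [-0.268,0.966,0,0,0,0,0],
    [-0.268,0.966,0,0,0,0,0]
  ]
}}

```text
time: 31.4
ee_pos: [431.2, 294.0, 165.9]
ee_rot: [0.35, -3.12, 0.001]
contact_force: [-0.2, -0.8, -4.2]
grip_width: 22.2
grasp_force: 40.0
```

Emit:
{"method": "carry_out", "body": {
  "rows": [
    [0,0,-0.4,0,0,0,0],
    [0,0,-0.4,0,0,0,0],
    [0,0,-0.4,0,0,0,0]
  ]
}}

```text
time: 31.78
ee_pos: [433.0, 291.9, 135.5]
ee_rot: [0.346, -3.122, 0.001]
contact_force: [0.8, 0.4, -4.2]
grip_width: 22.1
grasp_force: 40.0
```

Emit:
{"method": "carry_out", "body": {
  "rows": [
    [0,0,-0.5,0,0,0,0],
    [0,0,-0.9,0,0,0,0],
    [0,0,-0.93,0,0,0,0],
    [0,0,-0.96,0,0,0,0],
    [0,0,-0.98,0,0,0,0],
    [0,0,-0.99,0,0,0,0],
    [0,0,-0.995,0,0,0,0],
    [0,0,-0.995,0,0,0,0]
  ]
}}

```text
time: 32.78
ee_pos: [433.5, 292.8, 57.1]
ee_rot: [-0.348, 3.121, 0.001]
contact_force: [-1.4, -0.2, 2.8]
grip_width: 21.9
grasp_force: 40.0
```

Contact made. I release, lift and retreat sideways, then check.

Emit:
{"method": "carry_out", "body": {
  "rows": [
    [0,0,0,0,0,0,0.6],
    [0,0,0,0,0,0,0.6],
    [0,0,0,0,0,0,0.6],
    [0,0,0.5,0,0,0,0.6],
    [0,0,1,0,0,0,0.6],
    [0,0,1,0,0,0,0.6]
  ]
}}

```text
time: 33.52
ee_pos: [435.3, 293.8, 140.2]
ee_rot: [-0.347, 3.115, 0.005]
contact_force: [0.2, 0.6, -0.2]
grip_width: 56.7
grasp_force: 0.0
```

Emit:
{"method": "carry_out", "body": {
  "rows": [
    [-0.5,-1,1,0,0,0,0.6],
    [-0.5,-1,1,0,0,0,0.6],
    [-0.5,-1,1,0,0,0,0.6]
  ]
}}

```text
time: 33.9
ee_pos: [393.6, 211.7, 218.6]
ee_rot: [-0.344, 3.117, 0.002]
contact_force: [0.9, -0.0, -0.3]
grip_width: 57.3
grasp_force: 0.0
```

Emit:
{"method": "carry_out", "body": {
  "rows": [
    [0,-1,0.5,0,0,0,0.6],
    [0,-1,0.5,0,0,0,0.6],
    [0,-1,0.5,0,0,0,0.6]
  ]
}}

```text
time: 34.28
ee_pos: [393.1, 132.0, 255.1]
ee_rot: [0.344, -3.122, -0.001]
contact_force: [-0.1, 0.3, -0.1]
grip_width: 56.9
grasp_force: 0.0
```

Emit:
{"method": "carry_out", "body": {
  "rows": [
    [0,-1,0,0,0,0,0.6],
    [0,-1,0,0,0,0,0.6],
    [0,-1,0,0,0,0,0.6],
    [0,-1,0,0,0,0,0.6]
  ]
}}

```text
time: 34.78
ee_pos: [392.6, 53.6, 254.6]
ee_rot: [0.35, -3.12, -0.001]
contact_force: [1.1, 0.4, -0.8]
grip_width: 57.3
grasp_force: 0.0
```

```bash
python3 - <<'E'
from h import *
p,d=imaging.get_image("top"); np.savez("top0.npz",p=p,d=d); cv2.imwrite("pics/t3.png",p[130:330,60:460,::-1].repeat(2,0).repeat(2,1))
E
sed -e 's/(248,135,430,268)/(90,145,430,268)/' -e '/pads/,$d' m.py > m2.py; python3 m2.py
```

```text
blue z=38
[170. 175.] rect [577. 208.] [62. 49.] 44 cen 582.9 206.6 pca deg 73.5 ell [584. 206.] [47. 60.] area 1778.9001209801063
red
[279. 231.] rect [453. -62.] [48. 78.] 36 cen 452.6 -61.9 pca deg -54.5 ell [453. -62.] [53. 93.] area 3514.1333104537043
[344. 172.] rect [ 602. -213.] [82. 51.] 1 cen 601.4 -213.3 pca deg 10.0 ell [ 601. -213.] [51. 82.] area 3267.387889313046
```

View pics/t3.png

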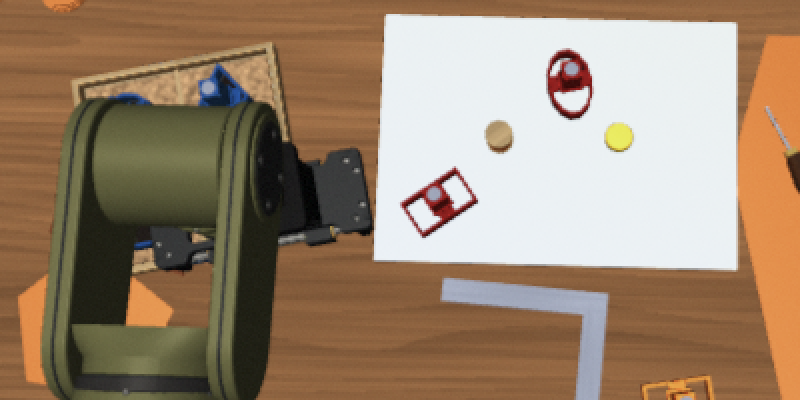

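The red dies haven't moved, but the arm still hides the tray. I move it further right.

Emit:
{"method": "carry_out", "body": {
  "rows": [
    [0,-1,0,0,0,0,0.6],
    [0,-1,0,0,0,0,0.6]
  ]
}}

```text
time: 35.08
ee_pos: [392.9, -28.2, 255.6]
ee_rot: [0.348, -3.122, 0.0]
contact_force: [0.4, 0.4, 0.0]
grip_width: 56.9
grasp_force: 0.0
```

Emit:
{"method": "carry_out", "body": {
  "rows": [
    [0,-1,0,0,0,0,0.6],
    [0,-1,0,0,0,0,0.6]
  ]
}}

```text
time: 35.33
ee_pos: [392.9, -108.9, 255.6]
ee_rot: [0.346, -3.122, -0.0]
contact_force: [0.3, -0.1, -0.6]
grip_width: 57.3
grasp_force: 0.0
```

Emit:
{"method": "carry_out", "body": {
  "rows": [
    [0,-1,0,0,0,0,0.6],
    [0,-1,0,0,0,0,0.6]
  ]
}}

```text
time: 35.58
ee_pos: [393.0, -188.9, 255.5]
ee_rot: [0.346, -3.122, -0.001]
contact_force: [0.3, 0.2, 1.3]
grip_width: 57.0
grasp_force: 0.0
```

Emit:
{"method": "carry_out", "body": {
  "rows": [
    [0,-1,0,0,0,0,0.6],
    [0,-1,0,0,0,0,0.6],
    [0,-1,0,0,0,0,0.6],
    [0,-1,0,0,0,0,0.6]
  ]
}}

```text
time: 36.08
ee_pos: [393.2, -266.1, 255.7]
ee_rot: [-0.351, 3.122, 0.001]
contact_force: [0.3, -0.3, -0.2]
grip_width: 57.2
grasp_force: 0.0
```

```bash
python3 - <<'E'
from h import *
p,d=imaging.get_image("top"); np.savez("top0.npz",p=p,d=d); cv2.imwrite("pics/t4.png",cv2.resize(p[145:275,85:220,::-1],None,fx=4.4,fy=4.4,interpolation=cv2.INTER_CUBIC))
E
python3 m2.py
```

```text
blue z=38
[131. 237.] rect [430. 291.] [83. 62.] 13 cen 430.9 288.4 pca deg 19.0 ell [431. 288.] [63. 93.] area 4299.36719982652
[179. 227.] rect [456. 177.] [83. 57.] 4 cen 456.5 176.7 pca deg 19.5 ell [457. 177.] [55. 83.] area 3608.1246146615595
[123. 189.] rect [542. 314.] [64. 71.] 1 cen 542.1 312.2 pca deg 54.7 ell [543. 313.] [61. 71.] area 3257.746475881897
[171. 180.] rect [569. 201.] [81. 51.] 47 cen 569.5 202.0 pca deg 26.5 ell [570. 202.] [52. 82.] area 3113.603788306471
red
[279. 231.] rect [453. -62.] [48. 78.] 36 cen 452.6 -61.9 pca deg -54.5 ell [453. -62.] [53. 93.] area 3514.1333104537043
[344. 172.] rect [ 602. -213.] [82. 51.] 1 cen 601.4 -213.3 pca deg 10.0 ell [ 601. -213.] [51. 82.] area 3267.387889313046
```

View pics/t4.png

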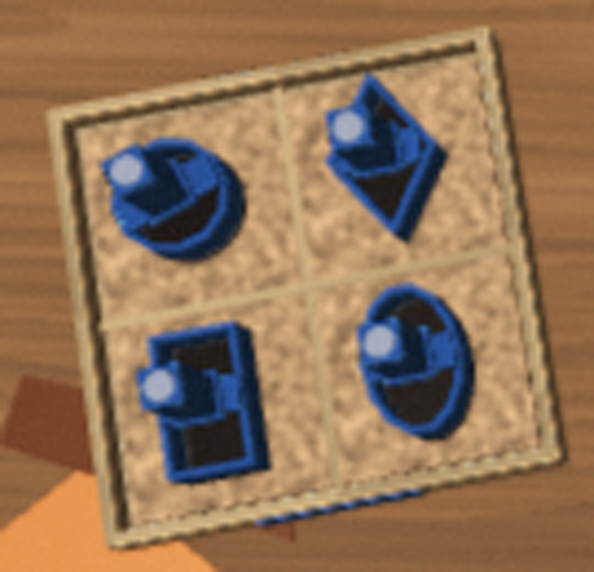

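All four dies stand upright over their own black shapes, aligned and within about 3 mm: round (175,200), diamond (388,155), rect (205,405) and oval (415,360). I hand the job in.

```bash
python3 -c "
from workcell import job
print(job.close_job())"
```

```text
the job is handed in; nothing more can be done
None
```

All four blue dies stand upright on their own pads, aligned with their shapes and centred to within about 3–5 mm in the last top view. Both red dies are where they started, and I handed the job in at about 36 s; no verdict came back.

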